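# Seat the port disc and swing its keeper over it

### The job

On top of the low metal housing lies a loose steel blanking disc: push it with your fingertips along the housing's top until it drops flat into the round recess there, without ever picking it up. Then push the little swing keeper beside the recess round to its stop, so that it lies across the seated disc. Leave the other parts and tools where they are, and finish clear of everything.

Things in the scene. Friction and masses are not known exactly. Their poses are not given: they have to be found in the camera images.
- unit: Low bare-metal housing fixed to the bench, a block 220 (its x) by 300 (its y) by 70 mm high. Origin: centre of its underside; z up. Its flat top, the deck, is 70 mm above the bench and carries the recess, the keeper, the loose disc, a black cap and a brass spacer.
- disc: Loose round steel blanking disc, 60 mm diameter, 8 mm thick, about 0.12 to 0.24 kg, lying flat on the deck in the half away from the recess (unit -y), 13 to 20 cm from it. Origin: centre of its underside; its axis is z. It slides on the deck when pushed at its rim. It drops only when its centre is within about 3.5 mm of the recess centre; just short of that it can hang tilted with one edge on the rim until it is nudged on.
- recess (a point): Centre of the mouth of the round recess in the deck, at deck height (70 mm above the bench). The recess is 67 mm in diameter and 8.5 mm deep, with a 1.5 mm chamfer and a black floor. The seated disc's top is 0.5 mm below the deck and its origin 8.5 mm below this point. Axes as the unit's.
- keeper (a joint): Swing angle of the keeper about its upright pivot, rad. 0: fully open, pointing about 70 degrees from the unit's +x towards its +y. It grows anticlockwise seen from above up to a fixed stop at 1.92: shut, pointing along the unit's -x across the recess. Starts between 0 and 0.5. It moves stiffly (about 1 N at the tab), has no spring, and stays where it is left.
- keeper_pivot (a point): The keeper's pivot axis at deck height, 60 mm from the recess centre along the unit's +x. A boss of 18 mm diameter stands 17 mm above the deck there.
- keeper_tab (a point): The upturned end of the keeper, 59 mm from the pivot axis and 12 mm above the deck. The keeper is a dark steel arm 62 mm long and 14 mm wide, its underside 3 mm and its top 9 mm above the deck; the tab at its end is 6 mm thick (along the arm), 14 mm wide and rises to 20 mm above the deck. The point's x axis runs along the arm away from the pivot.
- cap: Bystander: loose black plastic cap, 42 mm diameter, 24 mm high, on the deck beyond the recess. Origin: centre of its underside.
- spacer: Bystander: loose upright hexagonal brass spacer, 16 mm across, 26 mm high, near the deck's +x edge. Origin: centre of its underside.
- can: Bystander: white and green spray can standing on the bench, 64 mm diameter, 190 mm high. Origin: centre of its underside.
- screwdriver: Bystander: screwdriver lying on the bench. Origin: under its middle.
- scraper: Bystander: flat scraper, 200 mm long, lying on the bench. Origin: under its middle.
- cover: Bystander: bent sheet-steel cover, an upside-down U 110 by 90 mm, 110 mm high, on the bench. Origin: centre of its underside.
- collar: Bystander: dark steel collar, 56 mm outside, 36 mm inside, 12 mm high, lying on the bench. Origin: centre of its underside.
There are look-alikes about, which are no part of the job. What is meant by the disc is not purple or turquoise, and is the larger of those in its own colour.

How it is judged:
On the way, in this order (a step that is already met when the one before it is completed fails the run):
1. the disc has dropped flat into the recess (z of disc in the frame of recess below -0.0065 m and horizontal distance between disc and recess below 0.006 m), for 0.2 s.
2. the keeper is swung across the disc, to within 0.17 rad of its stop (all of step 1 and value of joint keeper above 1.75 rad), for 0.2 s.
At the end, for the whole second after the job is handed in: The disc lies at rest in the recess (underside at least 6.5 mm below the deck, centre within 6 mm of the recess centre, level within 0.05 rad) and the keeper is shut across it (joint above 1.75 rad) (all of step 2 and angle between disc's own z axis and vertical below 0.05 rad and linear speed of disc below 0.01 m/s); the robot touches nothing.
It fails at once if the disc is lifted (underside more than 10 mm above the deck) (z of disc in the frame of recess above 0.01 m).
It fails at once if the disc is stood up or turned over (tilted more than 0.6 rad) (angle between disc's own z axis and vertical above 0.6 rad).
It fails at once if the disc falls off the housing (z of disc in the frame of recess below -0.02 m).
It fails at once if another part or tool is disturbed (moved more than 25 mm) (distance of any of cap, spacer, can, screwdriver, scraper, cover, collar from where it was at the start of the episode above 0.025 m).
It also fails if it takes over 51 s, if anything falls off the work surface, if the arm or the gripper's body presses on something with over 40 N, if the wrist force passes 120 N, or if a joint passes its speed limit or range.

### The arm

A 7-joint arm with a two-finger parallel gripper is mounted at the origin on the work surface. World frame = base frame: x ahead of the robot, y to its left, z up, the work surface at z = 0. Lengths are in m, angles in rad, forces in N, time in s.
With the tool pointing down it reaches from about 0.425 to 0.875 m from the base axis. Payload 4.7 kg.
Tool frame: the origin (TCP) lies midway between the tips of the shut fingers; the grasp point (between the pads) lies 19 mm behind it; z points along the fingers, y is the line along which they close (so a half turn about z gives the same grasp; the last joint's range is limited). The gripper opens to 85 mm and grips with 20 to 120 N. Pads are 22 mm wide; open, the fingers measure 114 mm over their backs; the gripper's body (76 mm by 85 mm) begins 54 mm behind the grasp point. The pads swing forward as they close: fully open they stand 13 mm farther back than shut.
Start: joints at [1.345, 0.321, -0.07, 1.45, 0.023, 1.371, -0.057], TCP at [0.154, -0.631, 0.231] pointing down, gripper open.
Joint ranges: [-2.86, 2.86], [-0.3, 2.09], [-1.38, 1.24], [0.06, 2.45], [-1.56, 4.7], [0.09, 2.05], [-2.69, 2.69]. Speed limits (rad/s): [2.57, 2.57, 3.14, 3.14, 3.14, 3.14, 3.14].

### API

Orientations are given as [roll, pitch, yaw] about the fixed x, y, z axes, in that order (R = Rz(yaw) Ry(pitch) Rx(roll)).
In Python, from cell import get_state, snapshot, get_calibration, finish_job, search_frame, cut_out gives the robot as it stands.
- The arm moves only by the shell command python3 -m pendant 'ROWS' [OPENING] [FORCE]. ROWS is JSON, a list that holds one entry, the list of rows, each a list of 4 numbers: the shift along the tool's x, y, z in units of 40 mm (1.0 is 40 mm), then the turn about the tool's z in units of 10 degrees (1.0 is 10 degrees). A call has 1 to 20 rows; each row is the pose to reach, as a shift and turn from the pose commanded when the call began, along the tool's axes at that moment; what a row does not reach only later rows make up. A row lasts 1/8 s, in which the tool goes at most 62.5 mm and 10.7 degrees, less where a joint would pass 70% of its speed; a pose out of reach is approached as far as the arm can. A call with a gripper value outside its range is refused whole. OPENING is the finger opening in mm, from 0 to 85.4, set as the call begins (- or left out, the last holds). The fingers move at their own pace and stop on an object; FORCE is the grip in N (left out, the last holds). Time passes only in rows, so rows that repeat a pose let the fingers close. It gives the time, the measured TCP pose, the force, the opening and the grip force at its end, in the units of the state.
- get_state(): the state, without advancing time (a new reading comes with each control period).
- snapshot(name): name is "scene" or "side" or "wrist"; returns the picture (480x640x3 uint8, blue, green, red); there is no depth.
- get_calibration(name): a dict with "K" (3x3 intrinsics, pixels), "world_to_cam" (4x4, takes a point from world to camera coordinates). Camera axes: x right, y up, looking along -z (the intrinsics and any distortion apply to the point x, -y, -z); pixel columns grow to the right and rows downward; lengths in m; the calibration is good to about 2 mm. The wrist camera is an equidistant fisheye: a pixel r from the principal point sees the ray r / f radians off the axis. A picture is of the moment at which its call begins: read the wrist's pose just before it. get_calibration takes no time and is no camera call; for the wrist camera it gives the pose at the moment of the call.
- finish_job(): hands the job in; it is judged then, once.
Trained networks look in the newest picture that a camera, given by its name, has taken for a name from the list of things; names that differ only in an ending like _2 or _b are one class to them, and where a whole thing is asked for, a point or a joint stands for the part that bears it (a point fixed in the world has none). Each returns a list of dicts, best first, with "conf" (0 to 1); they miss things now and then, are a little off and sometimes report something else, mostly with a low value. They report only what shows in the picture. A call takes as long as a camera call. They do not tell look-alikes from the thing itself.
- search_frame(camera, query): "xy" ([column, row] as shares, 0 to 1, of the picture: columns of its width, rows of its height, amid what is visible of it).
- cut_out(camera, query): "mask" (480x640 bool, what is visible of it) and "xy" ([column, row] as shares, 0 to 1, of the picture: columns of its width, rows of its height, amid what is visible of it).
The state is a dict: "clock": time; "joint_pos": joint angles; "dq": joint speeds; "tau": joint torques, N m; "ee_pos": TCP position; "tool_rot": TCP orientation; "wrist_force": force on the tool from outside, world axes, zero at the start; "torque": the same for the moment, N m; "opening": opening from 0.0 (shut) to 1.0 (fully open); "grasp_force": force on a finger pad.
Only numpy, scipy, OpenCV 4.12 (cv2) and the standard library are available. Lean on these libraries where they do the work, as an engineer would, in place of code of your own. Each camera call takes 0.05 s, during which the arm holds its last target. There are 200 camera calls.

## Working session

There is one attempt and no reset: what is moved stays moved. The work goes in short steps, Python scripts to look and compute and a shell command to move; the robot and the scene stay as the last step left them, time stands still between calls to the robot, and variables do not carry over. Pictures are saved under pics/ and viewed, at most 10 in all, crops included, and the job is handed in when it is done.

```bash
mkdir -p pics; ls
cat > h.py <<'E'
import numpy as np,cv2
from cell import *
def ray(cam,uv,z):
    c=get_calibration(cam);K=np.array(c["K"]);T=np.array(c["world_to_cam"])
    d=np.linalg.inv(K)@[uv[0],uv[1],1]
    if cam=="wrist":
        r=np.hypot(d[0],d[1]);s=np.sin(r)/r if r>1e-9 else 1;d=np.array([d[0]*s,d[1]*s,np.cos(r)])
    d=np.array([d[0],-d[1],-d[2]]);R=T[:3,:3];o=-R.T@T[:3,3];w=R.T@d
    return o+w*(z-o[2])/w[2]
def proj(cam,p):
    c=get_calibration(cam);K=np.array(c["K"]);T=np.array(c["world_to_cam"])
    q=T[:3,:3]@np.array(p)+T[:3,3];q=np.array([q[0],-q[1],-q[2]])
    if cam=="wrist":
        t=np.arctan2(np.hypot(q[0],q[1]),q[2]);n=np.hypot(q[0],q[1]);q=np.array([q[0]/n*t,q[1]/n*t,1])
    else:q=q/q[2]
    return (K@q)[:2]
E
python3 - <<'E'
from h import *
s=get_state();print(s["ee_pos"],s["tool_rot"],s["clock"])
for c in ["scene","side","wrist"]:
    im=snapshot(c);cv2.imwrite(f"pics/{c}0.png",im)
    k=get_calibration(c);print(c,[x for x in k if x not in("K","world_to_cam")])
    for q in ["disc","recess","keeper","keeper_pivot","keeper_tab","unit","cap","spacer","can"]:
        try:
            r=search_frame(c,q);print(c,q,[(np.round(np.array(x["xy"])*[640,480],0).tolist(),round(x["conf"],2)) for x in r][:5])
        except Exception as e: print(q,e)
E
```

```text
pics
[ 0.15421414 -0.63087492  0.23020851] [-3.13966422e+00  9.92905562e-05  2.39823227e-01] 0.0
scene []
scene disc [([158.0, 276.0], 0.81), ([192.0, 240.0], 0.61), ([281.0, 226.0], 0.61), ([234.0, 243.0], 0.59)]
scene recess [([274.0, 284.0], 0.75)]
scene keeper [([293.0, 298.0], 0.6)]
scene keeper_pivot [([273.0, 282.0], 0.63)]
scene keeper_tab [([296.0, 300.0], 0.53)]
scene unit [([269.0, 284.0], 0.6), ([296.0, 299.0], 0.41), ([519.0, 292.0], 0.25)]
scene cap [([336.0, 265.0], 0.91)]
scene spacer [([231.0, 290.0], 0.53)]
scene can [([521.0, 293.0], 0.77)]
side []
side disc [([357.0, 293.0], 0.82), ([276.0, 310.0], 0.75), ([420.0, 368.0], 0.63), ([351.0, 373.0], 0.6)]
side recess [([367.0, 281.0], 0.74)]
side keeper [([380.0, 234.0], 0.54)]
side keeper_pivot [([368.0, 285.0], 0.8)]
side keeper_tab [([380.0, 235.0], 0.66)]
side unit [([369.0, 285.0], 0.93), ([328.0, 229.0], 0.44)]
side cap [([329.0, 227.0], 0.79)]
side spacer [([413.0, 265.0], 0.46)]
side can [([299.0, 170.0], 0.86)]
wrist []
wrist disc []
wrist recess []
wrist keeper []
wrist keeper_pivot []
wrist keeper_tab []
wrist unit []
wrist cap []
wrist spacer []
wrist can []
```

View pics/scene0.png

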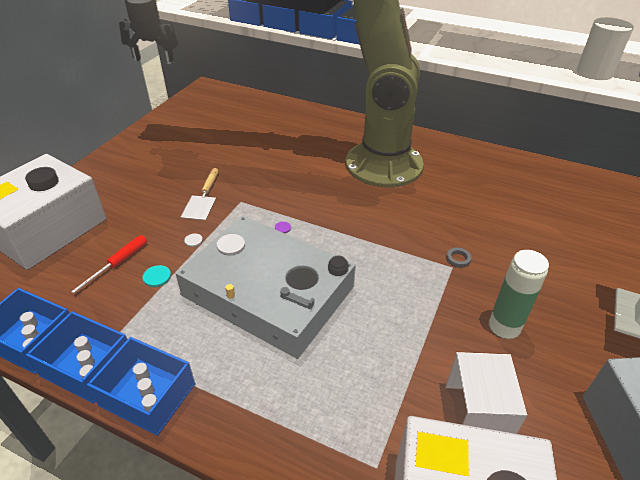

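View pics/side0.png

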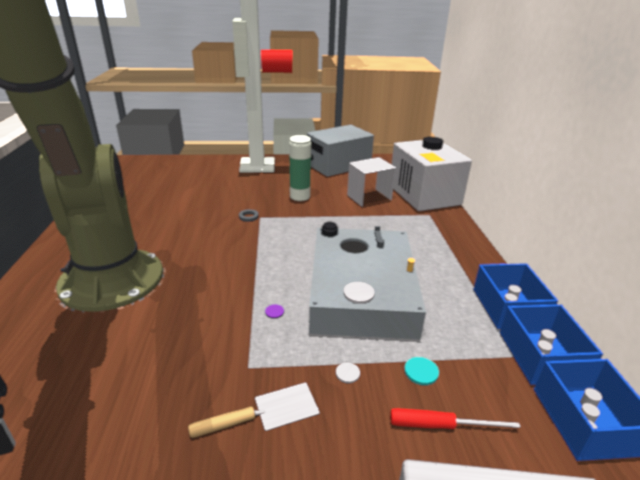

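The scene picture has four candidates for the disc:
- grey disc on the deck at (231,244)
- smaller grey disc on the bench at (193,240)
- turquoise disc at (157,276)
- purple disc at (283,227)

I choose the deck one: it is the larger grey one. The recess is at (302,278), the keeper at about (297,297), the cap at (338,265) and the spacer at (230,290).

Run:
```python
from h import *
a=cv2.imread("pics/scene0.png")
cv2.imwrite("pics/crop1.png",cv2.resize(a[195:365,165:365],None,fx=3.5,fy=3.5,interpolation=cv2.INTER_CUBIC))
b=cv2.imread("pics/side0.png")
cv2.imwrite("pics/crop2.png",cv2.resize(b[210:350,295:435],None,fx=4.2,fy=4.2,interpolation=cv2.INTER_CUBIC))
for n,p,z in [("disc",(231,244),.078),("rec",(302,278),.07),("cap",(338,261),.094),("small",(193,240),.003)]: print(n,ray("scene",p,z).round(4))
for n,p,z in [("disc",(359,292),.078),("rec",(354,246),.07),("small",(348,372),.003)]: print(n,ray("side",p,z).round(4))
```

```text
disc [ 0.5416 -0.161   0.078 ]
rec [0.559  0.0173 0.07  ]
cap [0.5055 0.0728 0.094 ]
small [ 0.504  -0.2998  0.003 ]
disc [ 0.5379 -0.1727  0.078 ]
rec [0.5549 0.0068 0.07  ]
small [ 0.503  -0.3039  0.003 ]
```

View pics/crop1.png

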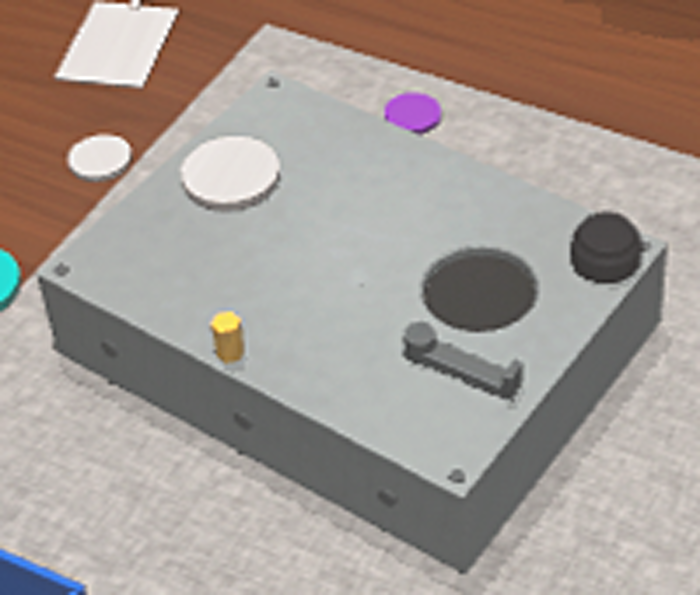

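The crop shows the grey disc lying on the deck at crop (230,170). The recess is at (480,288), the keeper is open with its boss at (420,335) and tab at (515,375), and the spacer and cap are clear of the path. Next I move over the deck for a wrist view.

```bash
python3 -m pendant '[[[12,-9.1,-2.5,-7.6],[12,-9.1,-2.5,-7.6],[12,-9.1,-2.5,-7.6],[12,-9.1,-2.5,-7.6],[12,-9.1,-2.5,-7.6],[12,-9.1,-2.5,-7.6],[12,-9.1,-2.5,-7.6],[12,-9.1,-2.5,-7.6],[12,-9.1,-2.5,-7.6],[12,-9.1,-2.5,-7.6],[12,-9.1,-2.5,-7.6],[12,-9.1,-2.5,-7.6],[12,-9.1,-2.5,-7.6],[12,-9.1,-2.5,-7.6]]]' 40
cat > see.py <<'E'
from h import *
import sys
s=get_state();print(s["clock"],s["ee_pos"].round(4),s["tool_rot"].round(4),s["joint_pos"].round(2))
im=snapshot("wrist");cv2.imwrite(f"pics/{sys.argv[1]}.png",im)
for q,z in [("disc",.078),("recess",.07),("keeper_pivot",.087),("keeper_tab",.088),("cap",.094),("spacer",.096)]:
    for x in search_frame("wrist",q)[:3]:
        p=np.array(x["xy"])*[640,480];print(q,p.round(),round(x["conf"],2),ray("wrist",p,z).round(4))
E
python3 see.py wr1
```

```text
clock: 3.25
ee_pos: [0.5335, -0.1651, 0.3311]
tool_rot: [-3.141, 0.0, 1.564]
wrist_force: [-0.4, -0.3, 0.0]
opening: 0.471
grasp_force: 0.0
3.25 [ 0.5335 -0.1651  0.3311] [-3.1411e+00  4.0000e-04  1.5639e+00] [ 0.81  0.14 -0.62  1.5   0.08  1.53  0.18]
disc [324. 202.] 0.95 [ 0.5369 -0.1648  0.078 ]
disc [299. 289.] 0.85 [ 0.5078 -0.2673  0.078 ]
disc [396. 282.] 0.68 [ 0.6219 -0.2598  0.078 ]
recess [353. 113.] 0.93 [ 0.5688 -0.0685  0.07  ]
keeper_pivot [352. 111.] 0.68 [ 0.5664 -0.068   0.087 ]
keeper_tab [392.  30.] 0.81 [0.6089 0.0225 0.088 ]
cap [395.  29.] 0.75 [0.611 0.022 0.094]
cap [292.   5.] 0.45 [0.5053 0.0472 0.094 ]
spacer [439. 137.] 0.59 [ 0.657  -0.0911  0.096 ]
```

View pics/wr1.png

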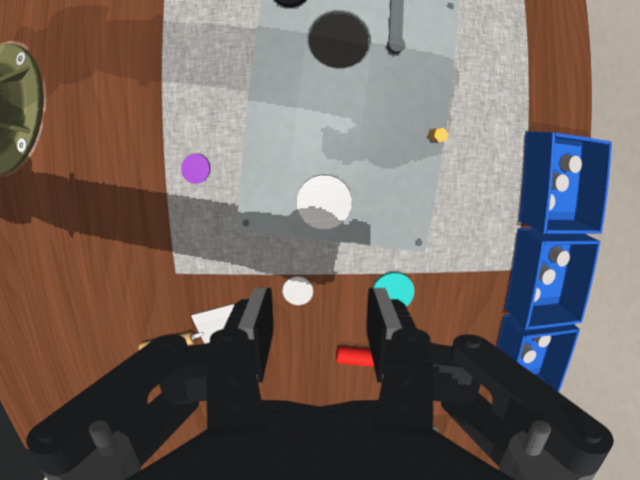

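The disc is at (324,202) and the recess at (339,40). The boss is at (396,46), the spacer at (438,135), and the deck screws at (245,222) and (418,242). The light disc at (298,290) is the small one on the bench.

Run:
```python
from h import *
im=cv2.imread("pics/wr1.png");g=cv2.cvtColor(im,cv2.COLOR_BGR2GRAY)
def blob(mask,seed):
    n,l,st,c=cv2.connectedComponentsWithStats(mask.astype(np.uint8));k=l[seed[1],seed[0]]
    ct=max(cv2.findContours((l==k).astype(np.uint8),0,1)[0],key=cv2.contourArea)
    return cv2.convexHull(ct)[:,0],st[k]
def circ(h,z):
    P=np.array([ray("wrist",p,z)[:2] for p in h]);A=np.c_[2*P,np.ones(len(P))];x=np.linalg.lstsq(A,(P**2).sum(1),rcond=None)[0]
    return x[:2].round(4),np.sqrt(x[2]+x[0]**2+x[1]**2).round(4)
h,s=blob(g<62,(339,45));print("recess",s,circ(h,.07))
r=cut_out("wrist","disc")
for x in r:
    m=x["mask"];h,_=cv2.findContours(m.astype(np.uint8),0,1)[:2];h=cv2.convexHull(max(h,key=cv2.contourArea))[:,0]
    print("disc",x["conf"],np.array(x["xy"])*[640,480],circ(h,.077))
for n,p,z in [("piv",(396,46),.087),("s1",(245,222),.07),("s2",(418,242),.07),("s3",(450,5),.07),("spacer",(438,135),.096)]:print(n,ray("wrist",p,z).round(4))
```

```text
recess [ 309   14   59   53 2483] (array([0.554, 0.014]), np.float64(0.0315))
disc 0.87 [321.6  202.08] (array([ 0.5377, -0.1649]), np.float64(0.0296))
disc 0.84 [296.704 290.208] (array([ 0.507 , -0.2682]), np.float64(0.018))
disc 0.83 [192.896 167.616] (array([ 0.3957, -0.1246]), np.float64(0.0174))
disc 0.56 [395.392 285.696] (array([ 0.6198, -0.2691]), np.float64(0.0247))
piv [0.6131 0.0047 0.087 ]
s1 [ 0.4486 -0.1879  0.07  ]
s2 [ 0.647  -0.2124  0.07  ]
s3 [0.6813 0.0661 0.07  ]
spacer [ 0.6562 -0.0892  0.096 ]
```

```bash
python3 -m pendant '[[[2.12,0.28,2,0.48],[2.12,0.28,3,0.48],[2.12,0.28,4.5,0.48],[2.12,0.28,5.9,0.48],[2.12,0.28,5.9,0.48],[2.12,0.28,5.9,0.48],[2.12,0.28,5.9,0.48]]]'; python3 -m pendant '[[[0,0,0.3,0],[0,0,0.5,0],[0,0,0.5,0]]]'
```

```text
clock: 4.53
ee_pos: [0.548, -0.0796, 0.0981]
tool_rot: [3.137, 0.001, 1.482]
wrist_force: [-0.2, -1.1, -0.2]
opening: 0.465
grasp_force: 0.0
clock: 4.9
ee_pos: [0.5451, -0.0791, 0.0745]
tool_rot: [-3.14, -0.0, 1.482]
wrist_force: [-0.3, -0.6, -0.5]
opening: 0.471
grasp_force: 0.0
```

```bash
python3 -m pendant '[[[0,0,0.05,0],[0,0,0.05,0]]]'|grep -E "ee_|wrist_f"; python3 -m pendant '[[[0,0,0.05,0],[0,0,0.05,0]]]'|grep -E "ee_|wrist_f";python3 -m pendant '[[[0,0,0.04,0],[0,0,0.04,0]]]'|grep -E "ee_|wrist_f"
```

```text
ee_pos: [0.5458, -0.0791, 0.0733]
wrist_force: [0.1, -0.6, -0.2]
ee_pos: [0.5457, -0.0791, 0.0712]
wrist_force: [-0.5, 0.8, -0.4]
ee_pos: [0.5456, -0.0791, 0.0696]
wrist_force: [-0.6, 0.6, 0.3]
```

```bash
for i in 1; do python3 -m pendant '[[[0,0,0.04,0],[0,0,0.04,0]]]'|grep -E "ee_|wrist_f"; done; python3 -m pendant '[[[0,0,0.04,0],[0,0,0.04,0]]]'|grep -E "ee_|wrist_f";python3 -m pendant '[[[0,0,0.04,0],[0,0,0.04,0]]]'|grep -E "ee_|wrist_f"
```

```text
ee_pos: [0.5459, -0.0791, 0.0686]
wrist_force: [-1.8, -0.3, 4.9]
ee_pos: [0.546, -0.0791, 0.0686]
wrist_force: [-6.3, -0.2, 15.1]
ee_pos: [0.546, -0.0791, 0.0685]
wrist_force: [-11.2, 1.4, 26.1]
```

```bash
python3 -m pendant '[[[0,0,-0.6,0],[0,0,-1.3,0],[-1.2,0,-1.3,0],[-2.4,0,-1.3,0],[-3.6,0,-1.3,0],[-3.6,0,-1.3,0],[-3.6,0,-0.6,0],[-3.6,0,-0.19,0],[-3.6,0,-0.19,0],[-3.6,0,-0.19,0]]]'
python3 - <<'E'
from h import *
s=get_state();print(s["ee_pos"],s["tool_rot"])
im=snapshot("wrist");cv2.imwrite("pics/wr2.png",im)
for x in cut_out("wrist","disc"):
    h=cv2.convexHull(max(cv2.findContours(x["mask"].astype(np.uint8),0,1)[0],key=cv2.contourArea))[:,0]
    P=np.array([ray("wrist",p,.077)[:2] for p in h]);A=np.c_[2*P,np.ones(len(P))];q=np.linalg.lstsq(A,(P**2).sum(1),rcond=None)[0]
    print(x["conf"],np.array(x["xy"])*[640,480],q[:2].round(4),np.sqrt(q[2]+q[0]**2+q[1]**2).round(4))
E
```

```text
clock: 7.65
ee_pos: [0.5337, -0.2222, 0.0731]
tool_rot: [3.141, 0.0, 1.483]
wrist_force: [-0.2, -0.4, 1.2]
opening: 0.466
grasp_force: 0.0
[ 0.53369402 -0.2221805   0.07312318] [3.14068077e+00 2.15731934e-04 1.48328602e+00]
0.86 [318.528 172.08 ] [ 0.5369 -0.167 ] 0.0299
0.77 [ 66.496 145.92 ] [ 0.4281 -0.1386] 0.0136
0.63 [286.72 367.68] [ 0.5143 -0.2509] 0.0144
0.57 [473.984 332.496] [ 0.6012 -0.2525] 0.0195
```

View pics/wr2.png

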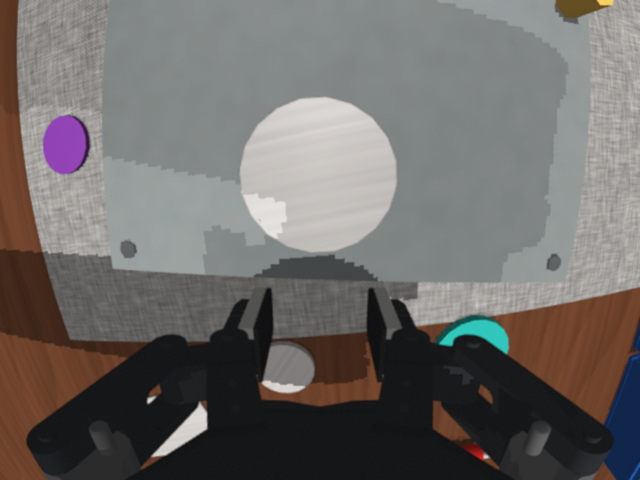

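The disc is centred between the fingertips at (318,172). Now I push it.

```bash
python3 -m pendant '[[[0.4,0,0,0],[0.65,0,0,0],[0.9,0,0,0],[1.15,0,0,0],[1.4,0,0,0],[1.65,0,0,0],[1.9,0,0,0],[2.15,0,0,0],[2.4,0,0,0],[2.65,0,0,0],[2.9,0,0,0],[3.15,0,0,0],[3.4,0,0,0],[3.65,0,0,0],[3.8,0,0,0],[3.8,0,0,0]]]'
cat > m.py <<'E'
from h import *
import sys
s=get_state();T=s["ee_pos"];yaw=s["tool_rot"][2];print(s["clock"],T,s["tool_rot"])
im=snapshot("wrist");cv2.imwrite(f"pics/{sys.argv[1]}.png",im)
def circ(h,z):
    P=np.array([ray("wrist",p,z)[:2] for p in h]);A=np.c_[2*P,np.ones(len(P))];q=np.linalg.lstsq(A,(P**2).sum(1),rcond=None)[0]
    d=q[:2]-T[:2];ex=np.array([np.cos(yaw),np.sin(yaw)]);ey=np.array([ex[1],-ex[0]])
    print(q[:2].round(4),np.sqrt(q[2]+q[0]**2+q[1]**2).round(4),"tool mm",(1000*np.array([d@ex,d@ey])).round(1))
for x in cut_out("wrist","disc")[:2]:
    h=cv2.convexHull(max(cv2.findContours(x["mask"].astype(np.uint8),0,1)[0],key=cv2.contourArea))[:,0]
    print("disc",x["conf"],(np.array(x["xy"])*[640,480]).round());circ(h,.077)
E
python3 m.py wr3
```

```text
clock: 9.75
ee_pos: [0.5465, -0.0701, 0.0724]
tool_rot: [-3.141, -0.001, 1.484]
wrist_force: [-0.1, -0.4, -0.7]
opening: 0.469
grasp_force: 0.2
9.75 [ 0.54646864 -0.07005217  0.07242628] [-3.14144350e+00 -6.82815476e-04  1.48358898e+00]
disc 0.85 [101. 346.]
[ 0.4328 -0.0858] 0.0138 tool mm [ -25.6 -111.9]
disc 0.67 [317. 229.]
[ 0.5479 -0.0376] 0.0298 tool mm [32.5 -1.4]
```

View pics/wr3.png

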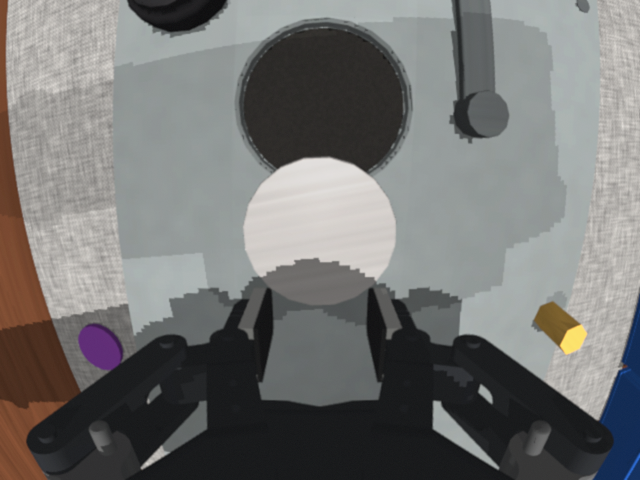

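The disc nests in the fingertips at (320,229). The recess rim spans columns 236 to 412 with its top at row 18.

Run:
```python
from h import *
s=get_state();T=s["ee_pos"];yaw=s["tool_rot"][2]
im=cv2.imread("pics/wr3.png");g=cv2.cvtColor(im,cv2.COLOR_BGR2GRAY).astype(float)
g=cv2.GaussianBlur(g,(3,3),0)
# radial scan outward from (324,103): outermost strong rise to deck
P=[]
for a in np.radians(np.arange(-200,21,4)):
    rr=np.arange(70,100,.5);v=np.array([g[int(round(103+r*np.sin(a))),int(round(324+r*np.cos(a)))] if 103+r*np.sin(a)>0 else 0 for r in rr])
    d=v[6:]-v[:-6];i=d[:].argmax();P.append((324+rr[i+3]*np.cos(a),103+rr[i+3]*np.sin(a)))
W=np.array([ray("wrist",p,.0695)[:2] for p in P])
from scipy.optimize import least_squares
f=least_squares(lambda q:np.hypot(*(W-q[:2]).T)-q[2],[.554,.014,.034],loss="soft_l1",f_scale=.0005).x
d=f[:2]-T[:2];ex=np.array([np.cos(yaw),np.sin(yaw)]);ey=np.array([ex[1],-ex[0]])
print(f.round(4),np.median(abs(np.hypot(*(W-f[:2]).T)-f[2])),1000*np.array([d@ex,d@ey]))
```

```text
[0.554  0.0133 0.0329] 0.000412567140612885 [84.288162    0.28705555]
```

```bash
python3 -m pendant '[[[0.25,0.01,0,0],[0.5,0.03,0,0],[0.75,0.04,0,0],[0.95,0.04,0,0],[1.05,0.04,0,0],[1.12,0.04,0,0],[1.17,0.04,0,0],[1.22,0.04,0,0],[1.26,0.04,0,0],[1.3,0.04,0,0],[1.3,0.04,0,0]]]'
python3 m.py wr4
```

```text
clock: 11.22
ee_pos: [0.5527, -0.0191, 0.0725]
tool_rot: [3.141, -0.0, 1.483]
wrist_force: [0.6, 0.7, -0.4]
opening: 0.465
grasp_force: 0.0
11.225 [ 0.5526779  -0.01905731  0.07253523] [ 3.14149949e+00 -2.54454270e-04  1.48288164e+00]
disc 0.58 [320. 233.]
[0.554 0.012] 0.028 tool mm [31.1 -1.5]
```

View pics/wr4.png

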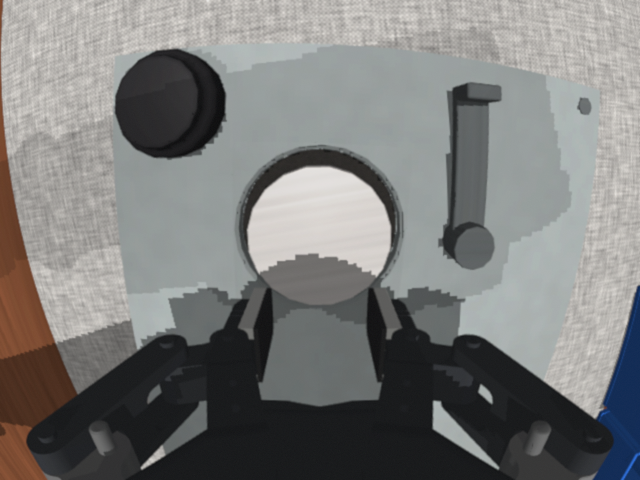

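The disc has dropped: it looks smaller, at (320,235), inside the rim. The keeper has its boss at (472,245) and tab at (478,92). Now I work out the swing path in tool axes.

Run:
```python
from h import *
p=ray("wrist",(473,246),.087)[:2];t=ray("wrist",(478,90),.09)[:2]
print(p,t,np.hypot(*(t-p)),"unit-angle",np.arctan2(*(t-p)[::-1])+.122-1.222)
rec=np.array([.554,.0133]);piv=rec+.06*np.array([np.cos(.122),-np.sin(.122)]);print("piv",piv)
for x in cut_out("wrist","disc")[:1]:
    h=cv2.convexHull(max(cv2.findContours(x["mask"].astype(np.uint8),0,1)[0],key=cv2.contourArea))[:,0]
    P=np.array([ray("wrist",q,.0695)[:2] for q in h]);A=np.c_[2*P,np.ones(len(P))];q=np.linalg.lstsq(A,(P**2).sum(1),rcond=None)[0]
    print("disc",q[:2],np.sqrt(q[2]+q[0]**2+q[1]**2))
s=get_state();T=s["ee_pos"];yaw=s["tool_rot"][2];print(T,s["joint_pos"].round(2))
ex=np.array([np.cos(yaw),np.sin(yaw)]);ey=np.array([ex[1],-ex[0]])
piv=(piv+p)/2
def tcp(k,r=.042,gap=0):
    f=k+1.222-.122;u=np.array([np.cos(f),np.sin(f)]);n=np.array([-u[1],u[0]])
    return piv+r*u-(.007+.0145*abs(n@ey)+.011*abs(n@ex)+gap)*n
k0=np.arctan2(*(t-p)[::-1])+.122-1.222
def out(n,q): d=(q-T[:2])/.04;print(n,(d@ex).round(2),(d@ey).round(2))
out("pre",tcp(k0,gap=.012))
for k in np.arange(.3,2.0,.1): out(round(k,2),tcp(k))
```

```text
[0.61265386 0.006779  ] [0.61463938 0.06481157] 0.05806652815462492 unit-angle 0.4365957405110725
piv [0.61355403 0.00599814]
disc [0.55375166 0.00982482] 0.029561390046591255
[ 0.55262371 -0.01942822  0.07248827] [ 0.57  0.32 -0.67  1.85  0.23  1.04 -0.28]
pre 1.87 2.24
0.3 1.78 2.09
0.4 1.84 1.97
0.5 1.89 1.89
0.6 1.93 1.8
0.7 1.96 1.7
0.8 1.99 1.59
0.9 2.0 1.47
1.0 2.0 1.35
1.1 1.98 1.23
1.2 1.95 1.11
1.3 1.9 0.99
1.4 1.84 0.87
1.5 1.76 0.76
1.6 1.66 0.66
1.7 1.55 0.57
1.8 1.43 0.49
1.9 1.3 0.43
```

```bash
python3 -m pendant '[[[0,0,-0.8,0],[0,0,-1.75,0],[0.9,1.25,-1.75,0],[1.87,2.5,-1.75,0],[1.87,2.5,-1.75,0],[1.87,2.5,-1.75,0],[1.87,2.5,-0.9,0],[1.87,2.5,-0.06,0],[1.87,2.5,-0.06,0],[1.87,2.5,-0.06,0]]]' 0
python3 - <<'E'
from h import *
im=snapshot("wrist");cv2.imwrite("pics/wr5.png",im)
E
```

```text
clock: 12.62
ee_pos: [0.6591, 0.0453, 0.0766]
tool_rot: [3.14, 0.001, 1.481]
wrist_force: [-0.5, -0.2, -0.3]
opening: 0.001
grasp_force: 0.0
```

View pics/wr5.png

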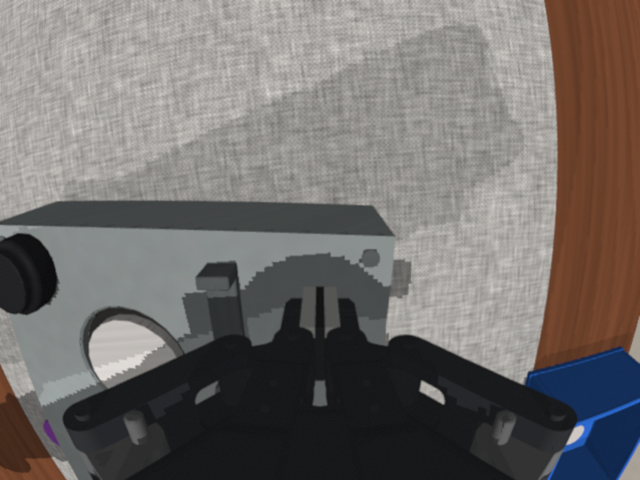

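The shut fingers stand to the right of the keeper arm (tab at (217,275)), in the open. Now I swing it.

```bash
python3 -m pendant '[[[-0.02,-0.25,0.02,0],[-0.02,-0.5,0.02,0],[0.04,-0.65,0.02,0],[0.09,-0.8,0.02,0],[0.12,-0.91,0.02,0],[0.13,-1.03,0.02,0],[0.13,-1.15,0.02,0],[0.11,-1.27,0.02,0],[0.08,-1.39,0.02,0],[0.03,-1.51,0.02,0],[-0.03,-1.63,0.02,0],[-0.11,-1.74,0.02,0],[-0.21,-1.84,0.02,0],[-0.32,-1.93,0.02,0],[-0.38,-1.97,0.02,0],[-0.44,-2.01,0.02,0],[-0.5,-2.04,0.02,0],[-0.54,-2.06,0.02,0],[-0.54,-2.06,0.02,0]]]'
python3 - <<'E'
from h import *
im=snapshot("wrist");cv2.imwrite("pics/wr6.png",im)
E
```

```text
clock: 15.05
ee_pos: [0.5746, 0.0317, 0.074]
tool_rot: [-3.141, 0.0, 1.482]
wrist_force: [0.1, 0.8, 0.1]
opening: 0.0
grasp_force: 0.2
```

View pics/wr6.png

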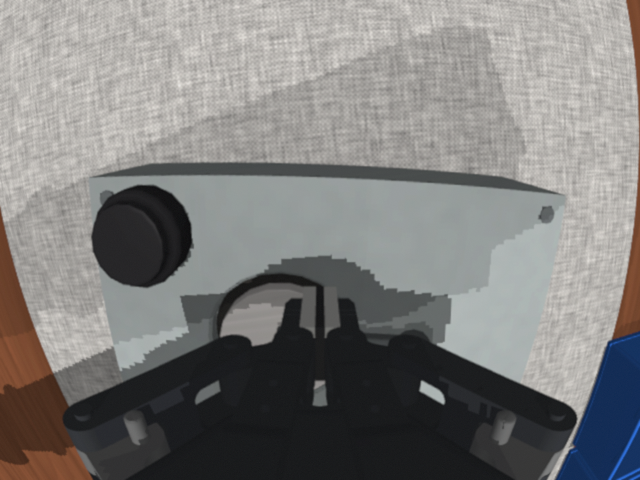

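The keeper is hidden behind the fingers, so I nudge until the stop shows in the force.

```bash
python3 -m pendant '[[[-0.03,0,0,0],[-0.05,0,0,0],[-0.05,0,0,0]]]'|grep -E "ee_|wrist_f"; python3 -m pendant '[[[-0.03,0,0,0],[-0.05,0,0,0],[-0.05,0,0,0]]]'|grep -E "ee_|wrist_f"
```

```text
ee_pos: [0.5744, 0.0301, 0.074]
wrist_force: [-0.1, 1.5, -0.5]
ee_pos: [0.5742, 0.0287, 0.074]
wrist_force: [-0.5, 4.5, 0.0]
```

```bash
python3 -m pendant '[[[0.2,0,0,0],[0.35,0,0,0],[0.35,0,-1,0],[0.35,0,-2,0],[-0.7,0,-3,0],[-1.8,0,-3.5,0],[-2.5,0,-3.5,0],[-2.5,0,-3.5,0],[-2.5,0,-3.5,0]]]'
python3 m.py wr7
python3 - <<'E'
from h import *
im=cv2.imread("pics/wr7.png");cv2.imwrite("pics/wr7c.png",cv2.resize(im[60:300,160:480],None,fx=2.4,fy=2.4))
E
```

```text
clock: 16.98
ee_pos: [0.5657, -0.0702, 0.2139]
tool_rot: [-3.141, -0.001, 1.484]
wrist_force: [0.4, 1.4, -0.3]
opening: -0.003
grasp_force: 0.0
16.975 [ 0.5656806  -0.07021697  0.21392597] [-3.14129941e+00 -6.65244279e-04  1.48368474e+00]
disc 0.67 [149. 279.]
[ 0.4113 -0.1037] 0.0162 tool mm [ -46.8 -150.9]
disc 0.6 [293. 132.]
[0.5539 0.0102] 0.0289 tool mm [ 79.1 -18.8]
```

View pics/wr7c.png

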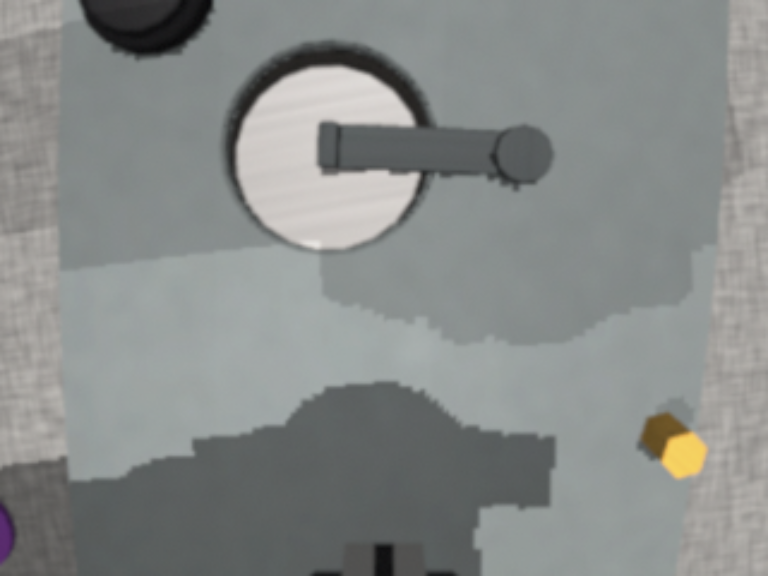

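The keeper lies across the seated disc. I check its angle numerically.

Run:
```python
from h import *
f=lambda u,v,z:ray("wrist",(160+u/2.4,60+v/2.4),z)[:2]
b=f(523,154,.087);t=f(329,146,.09);d=t-b;print(b,t,np.hypot(*d),"k",np.arctan2(d[1],d[0])+.122-1.222, get_state()["dq"].round(3))
```

```text
[0.61314751 0.00642097] [0.55564151 0.01304524] 0.05788627264867201 k 1.9269054503597176 [-0.003  0.001  0.002 -0.001  0.003  0.001  0.001]
```

Keeper at 1.92, on its stop; the disc is seated and the arm is clear.

```bash
python3 -c "
from cell import finish_job
print(finish_job())"
```

```text
the job is handed in; nothing more can be done
None
```

The disc is seated in the recess, the keeper is swung to its stop across it (about 1.92 rad, measured from the wrist picture), and I handed the job in with the arm clear; the judge returned no result.

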